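Close up an opened power unit and hold its recessed reset in with a screwdriver

TASK

The power unit on the bench is open after service, and a colleague is about to switch it on with its reset held in. Fold the white touch guard down flat over the terminals first, then shut the steel cover down over it. Then take the screwdriver out of the tool stand, reach its blade down through the round hole in the shut cover and push the recessed reset button fully in. Finish while still holding the screwdriver on the button, keeping it fully in; do not press the reset before the unit is shut, and do not disturb the threadlocker bottle and the grease tube that stand and lie nearby.

Things in the scene. Friction and masses are not known exactly. Their poses are not given: they have to be found in the camera images.
- power_unit: low grey sheet-steel box of the screwdriver power unit, screwed to the bench, 140 x 130 x 72 mm high. Origin at the centre of its underside; its x axis runs along both hinges (cable glands at +x), +y is the touch guard's hinge side, -y the cover's hinge side, z up. Round reset button at x +22, y +10 mm in this frame. Beside it stand, fixed, a blue drawer unit 205 mm high on the robot side and a grey controller box 79 mm high to the left.
- touch_guard (a joint): angle of the touch guard in rad: 0 = lying flat on the box (shut, top face 75 mm above the bench), pi/2 = upright, starts at 1.75 to 2.05 leaning outwards. White 3 mm plate, 134 mm along the hinge, 122 mm from hinge to free edge plus a small tab, with a 26 mm hole for the reset. A stiff friction hinge (about 0.1 Nm) keeps it where it is left; about 2 N at mid-plate folds it.
- guard_hinge (a point): middle of the touch guard's hinge line, on the box's +y rim, 73.5 mm above the bench; the hinge runs along the box's x axis
- guard_edge (a point): middle of the touch guard's free edge, 122 mm from its hinge (the plate is 3 mm thick and this point lies half-way through it); when shut it lies towards the box's -y side
- cover (a joint): angle of the cover in rad: 0 = shut flat (top face 82 mm above the bench), pi/2 = upright, starts at 1.75 to 2.05 leaning outwards. Grey 3 mm sheet-steel plate with turned-down 11 mm edges, 150 mm along the hinge, 140 mm from hinge to free edge, with cooling slots and one round 16 mm hole above the reset. A stiff friction hinge (about 0.24 Nm) keeps it where it is left; about 4 N at mid-plate folds it.
- cover_hinge (a point): middle of the cover's hinge line, on the box's -y rim, 80.5 mm above the bench; the hinge runs along the box's x axis
- cover_edge (a point): middle of the cover's free edge, 140 mm from its hinge, half-way through its thickness; when shut it lies towards the box's +y side
- cover_hole (a point): centre of the cover's round 16 mm hole, on the cover's outer face; when the cover is shut it is straight above the reset button
- reset_button (a joint): travel of the reset button in m: 0 = out, 0.005 = fully in. A spring pushes it back, 1.8 N at the start of travel and 4.8 N fully in, more than the screwdriver's weight
- reset_top (a point): centre of the reset button's top: round, 11 mm across, facing up, 44 mm above the bench when out (38 mm below the top of the shut cover), inside a fixed collar of 16 mm bore whose mouth is at 48 mm
- tool_stand: dark bent-steel tool stand fixed to the bench, 124 x 64 mm at the foot, top plate 112 mm above the bench with three 12 mm holes in a row along its x axis; origin under the middle hole, z up. A hex key hangs in the hole at x -42 mm and stays there
- screwdriver: screwdriver with a red handle, about 0.11 kg, 205 mm long, standing blade down in the middle hole of the tool stand with the shoulder of the handle on the top plate, so its handle spans 112 to 217 mm above the bench. Its own y axis runs along the tool from blade to handle end, its x axis is square to it (level while it stands). Handle 105 mm long and 30 mm thick (square in section to the fingers, sides along its x and z axes); blade 100 mm long and 6 mm thick
- driver_grip (a point): point on the screwdriver's axis in the upper half of the handle, 34 mm below the handle's end and 170 mm above the blade's tip: a place to grip, 30 mm wide
- driver_tip (a point): end of the screwdriver's blade, on its axis
- threadlock_bottle: small red threadlocker bottle standing on the bench, 22 x 27 x 92 mm, origin under its centre: a bystander, leave it
- grease_tube: white grease tube lying on the bench, 39 x 144 x 31 mm, origin under its centre: a bystander, leave it

How it is judged (in metres and radians):
On the way, in this order (a step that is already met when the one before it is completed fails the run):
1. the touch guard is folded flat while the cover still stands open (value of joint touch_guard below 0.06 rad and value of joint cover above 0.6 rad), for 0.2 s.
2. the cover is shut over the shut touch guard (value of joint touch_guard below 0.06 rad and value of joint cover below 0.05 rad), for 0.2 s.
At the end, for the whole second after the job is handed in: through the last second the guard (under 0.06 rad) and cover (under 0.05 rad) are shut; the screwdriver, gripped (over 2 N) and upright within 20 degrees, has its tip within 9 mm of the button's axis and keeps the reset at least 4 of its 5 mm in (over 2 N on it) (all of step 2 and value of joint reset_button above 0.004 m and contact force between screwdriver and reset_button above 2 N and horizontal distance between driver_tip and reset_top below 0.009 m and angle between screwdriver's own y axis and vertical below 0.35 rad and contact force between the fingers and screwdriver above 2 N); the arm keeps its last pose, push and grip.
It fails at once if the reset is pressed before both the guard and the cover are shut (value of joint reset_button above 0.0025 m and value of joint any of cover, touch_guard above 0.15 rad).
It fails at once if the threadlocker bottle is knocked over or shifted (distance of threadlock_bottle from where it was at the start of the episode above 0.03 m or angle between threadlock_bottle's own z axis and vertical above 0.6 rad).
It fails at once if the grease tube is shifted (distance of grease_tube from where it was at the start of the episode above 0.03 m).
It also fails if it takes over 61 s, if anything falls off the work surface, if the arm or the gripper's body presses on something with over 40 N, if the wrist force passes 120 N, or if a joint passes its speed limit or range.

ROBOT

A 6-joint arm with a two-finger parallel gripper is mounted at the origin on a cart in front of the work surface, level with it; the furniture and walls round the work are solid. World frame = base frame: x ahead of the robot, y to its left, z up, the work surface at z = 0. Lengths are in mm, angles in degrees, forces in N, time in s.
With the tool pointing down it reaches from about 325 to 850 mm from the base axis. Payload 15.5 kg.
Tool frame: the origin (TCP) lies between the finger pads; the fingertips stand 8 mm ahead of it and the grasp point (between the pads) lies 11 mm behind it; z points along the fingers, y is the line along which they close (so a half turn about z gives the same grasp; the last joint's range is limited). The gripper opens to 91 mm and grips with 3 to 60 N. Pads are 32 mm wide; open, the fingers measure 118 mm over their backs; the gripper's body (76 mm by 178 mm) begins 60 mm behind the grasp point.
Start: joints at [65.231, 28.281, 77.091, -0, 74.628, -5.472], TCP at [206.538, 589.888, 221.915] pointing down, gripper open.
Joint ranges: [-166.48, 166.48], [-47.26, 123.95], [12.59, 153.08], [-70.14, 250.14], [6.76, 159.57], [-176.63, 176.63]. Speed limits (degrees/s): [108.29, 108.29, 147.25, 172.46, 172.46, 172.46].

INTERFACE

Orientations are given as a 3x3 rotation matrix whose columns are the frame's x, y, z axes.
In Python, from rig import manip gives the robot as it stands.
- The arm moves only by the shell command python3 -m handwheel 'ROWS' [OPENING] [FORCE]. ROWS is text: rows parted by semicolons, each of 4 numbers parted by spaces: the shift along the tool's x, y, z each as a share of 0.15 m, from -1 to 1, then the turn about the tool's z as a share of 180 degrees, from -1 to 1. In form: x y z turn; .... A call has 1 to 8 rows; each row is the pose to reach, as a shift and turn from the pose commanded when the call began, along the tool's axes at that moment, turning the shorter way round; what a row does not reach only later rows make up. A row lasts 1/12 s, in which the tool goes at most 41.7 mm and 7.16 degrees, less where a joint would pass 70% of its speed; a pose out of reach is approached as far as the arm can. A call with a number of a shift or a turn outside -1 to 1 is refused whole. A call with a gripper value outside its range is refused whole. OPENING is the gripper command: -1 is fully open, 1 is shut, values between are in proportion, set as the call begins (- or left out, the last holds). The fingers move at their own pace and stop on an object; FORCE is the grip in N (left out, the last holds). Time passes only in rows, so rows that repeat a pose let the fingers close. It gives the time, the measured TCP pose, the force, the opening and the grip force at its end, in the units of the state.
- manip.sense(): the state, without advancing time (a new reading comes with each control period).
- manip.snapshot(name): name is "scene" or "top"; returns a dict with "pixels" (384x512x3 uint8, red, green, blue), "vfov" (degrees; the focal length in pixels is half the picture's height over the tangent of half this angle, whatever the lens; pixels are square), "cx", "cy" (the principal point, pixels), "world_from_camera" (4x4, takes a point from camera to world coordinates). Camera axes: x right, y down, z forward; pixel columns grow to the right and rows downward; lengths in mm; the calibration is good to about 2 mm. A picture is of the moment at which its call begins. There is no depth.
- manip.hand_in(): hands the job in; it is judged then, once.
The state is a dict: "clock": time; "qpos": joint angles; "joint_velocities": joint speeds; "joint_efforts": joint torques, N m; "ee_pos": TCP position; "orientation": TCP orientation; "ft_force": force on the tool from outside, world axes, zero at the start; "wrist_torque": the same for the moment, N m; "width": finger opening in mm; "grasp_force": force on a finger pad.
Only numpy, scipy, OpenCV 4.12 (cv2) and the standard library are available. Lean on these libraries where they do the work, as an engineer would, in place of code of your own. Each camera call takes 0.05 s, during which the arm holds its last target. There are 200 camera calls.

## Working session

There is one attempt and no reset: what is moved stays moved. The work goes in short steps, Python scripts to look and compute and a shell command to move; the robot and the scene stay as the last step left them, time stands still between calls to the robot, and variables do not carry over. Pictures are saved under pics/ and viewed, at most 13 in all, crops included, and the job is handed in when it is done.

```bash
mkdir -p pics; ls; python3 - <<'E'
from rig import manip
import cv2,numpy as np
s=manip.sense(); print(s)
for n in("scene","top"):
    d=manip.snapshot(n); cv2.imwrite(f"pics/{n}0.png",d["pixels"][:,:,::-1]); np.savez(f"pics/{n}0.npz",**d)
    print(n,d["vfov"],d["cx"],d["cy"],np.round(d["world_from_camera"],3).tolist())
E
```

```text
pics
{'clock': 0.0, 'qpos': array([ 6.52300061e+01,  2.83149080e+01,  7.71282094e+01, -1.90649548e-04,
        7.46272449e+01, -5.47352241e+00]), 'joint_velocities': array([-0.03089172,  0.06652025, -0.00508642,  0.02997348,  0.04720259,
       -0.03141393]), 'joint_efforts': array([-8.43528651e-04, -8.78790522e+01, -3.81866920e+01,  7.09675765e-02,
        5.27631235e-02, -6.33968807e-05]), 'ee_pos': array([206.39400604, 589.54134296, 221.33162158]), 'orientation': array([[-9.43821567e-01,  3.30455121e-01, -5.11612122e-04],
       [ 3.30455498e-01,  9.43820914e-01, -1.11641241e-03],
       [ 1.13946022e-04, -1.22275915e-03, -9.99999246e-01]]), 'ft_force': array([-0.15284461,  0.20955768, -0.55492421]), 'wrist_torque': array([-0.00107286,  0.0199932 , -0.02123535]), 'grasp_force': 0.0, 'width': 91.14285064605413}
scene 42.191592595450714 255.68546919288892 193.90505608988036 [[-0.407, 0.547, -0.732, 1492.994], [0.913, 0.227, -0.339, 211.886], [-0.019, -0.806, -0.591, 811.945], [0.0, 0.0, 0.0, 1.0]]
top 52.846331348163595 258.14387063909504 191.863488093297 [[0.014, -0.994, 0.111, 519.374], [-1.0, -0.012, 0.021, -196.312], [-0.019, -0.111, -0.994, 1003.901], [0.0, 0.0, 0.0, 1.0]]
```

View pics/scene0.png

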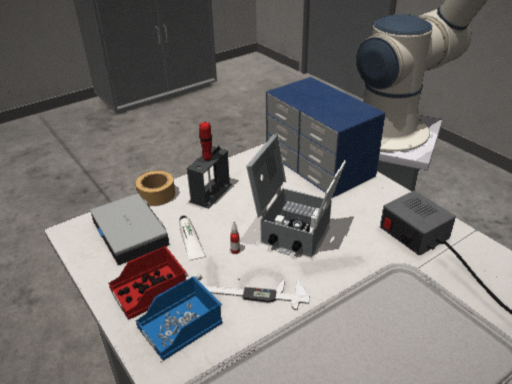

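View pics/top0.png

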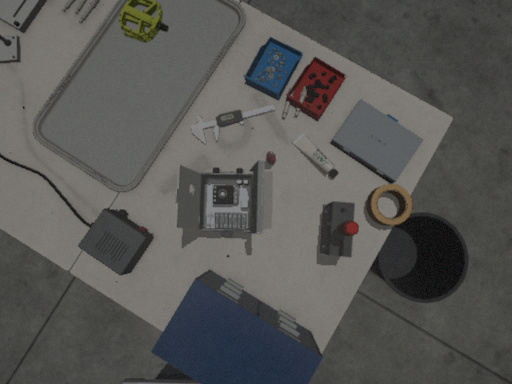

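The scene view shows the box at about (295,215) with its glands towards the camera. The cover is at (265,175), the guard at (335,185), the screwdriver at (206,140) and the bottle at (234,237). In the top view the box is at (229,203), the guard is on the left at (190,200), the cover on the right at (262,200), and the screwdriver handle end is at (350,228).

```bash
cat > h.py <<'E'
import numpy as np,cv2
from rig import manip
def load(n): return dict(np.load(f"pics/{n}.npz"))
def ray(d,u,v):
    f=192/np.tan(np.radians(float(d["vfov"]))/2); T=d["world_from_camera"]
    r=T[:3,:3]@np.array([(u-d["cx"])/f,(v-d["cy"])/f,1]); return T[:3,3],r
def onz(d,u,v,z):
    o,r=ray(d,u,v); return o+r*(z-o[2])/r[2]
def tri(d1,p1,d2,p2):
    o1,a=ray(d1,*p1);o2,b=ray(d2,*p2); s=np.linalg.lstsq(np.c_[a,-b],o2-o1,rcond=None)[0]
    return (o1+a*s[0]+o2+b*s[1])/2, np.linalg.norm(o1+a*s[0]-o2-b*s[1])
def proj(d,p):
    f=192/np.tan(np.radians(float(d["vfov"]))/2); T=d["world_from_camera"]
    c=T[:3,:3].T@(np.asarray(p)-T[:3,3]); return c[:2]/c[2]*f+[d["cx"],d["cy"]]
def snap(n,name):
    d=manip.snapshot(n); np.savez(f"pics/{name}.npz",**d); return d
def crop(d,x0,y0,x1,y1,k,name):
    cv2.imwrite(f"pics/{name}.png",cv2.resize(d["pixels"][y0:y1,x0:x1,::-1],None,fx=k,fy=k,interpolation=cv2.INTER_CUBIC))
def reds(d):
    h=cv2.cvtColor(d["pixels"],cv2.COLOR_RGB2HSV); m=(((h[...,0]<6)|(h[...,0]>173))&(h[...,1]>150)&(h[...,2]>60)).astype(np.uint8)
    n,l,s,c=cv2.connectedComponentsWithStats(m)
    return [(s[i].tolist(),c[i].round(1).tolist()) for i in range(1,n) if s[i,4]>15]
E
python3 - <<'E'
from h import *
t=load("top0");s=load("scene0")
a=cv2.resize(t["pixels"][155:255,170:370,::-1],None,fx=4,fy=4,interpolation=cv2.INTER_CUBIC)
cv2.imwrite("pics/c1.png",a)
crop(s,180,110,380,260,4,"c2")
print(reds(t));print(reds(s))
E
```

```text
[([294, 61, 50, 54, 827], [320.0, 83.9]), ([346, 222, 12, 13, 103], [351.7, 227.6])]
[([200, 122, 11, 17, 159], [204.7, 130.2]), ([201, 141, 11, 18, 135], [206.1, 149.6]), ([383, 217, 8, 13, 71], [386.9, 223.0]), ([231, 233, 7, 9, 55], [234.1, 237.3]), ([110, 246, 76, 72, 2578], [146.5, 279.2])]
```

View pics/c1.png

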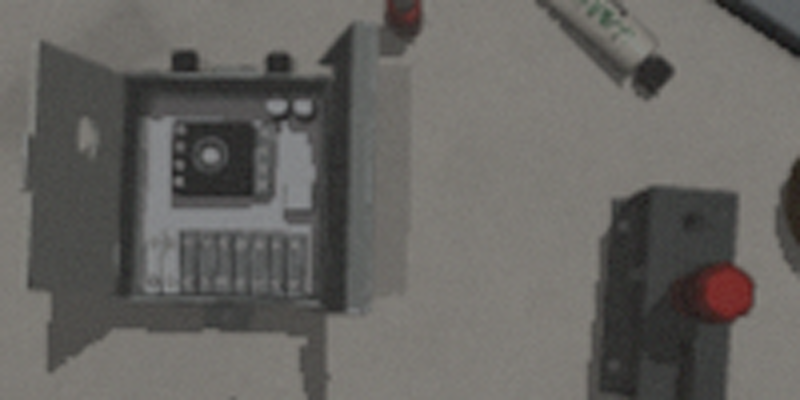

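View pics/c2.png

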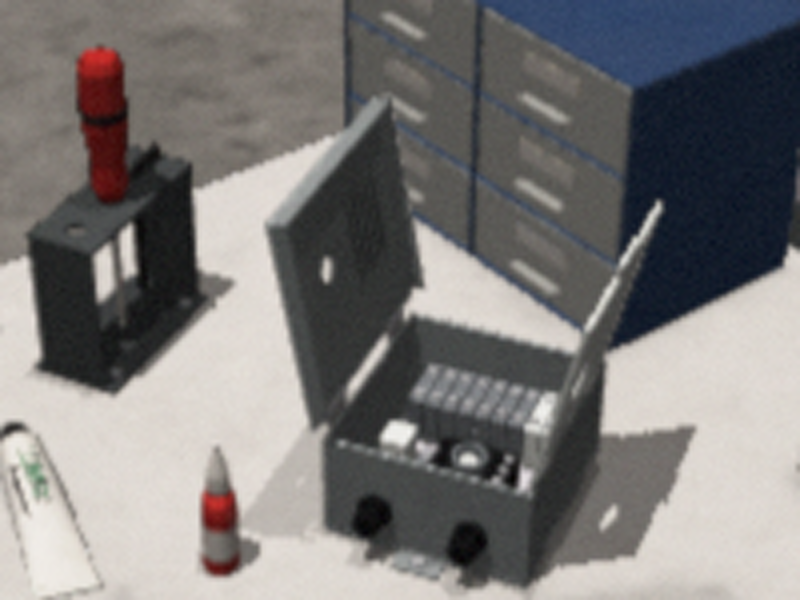

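The crops show the button at top-view pixel (222.5,193.8) and scene pixel (297.5,223.8). The box rim's left side runs from (201,174) to (199.5,229), and the guard edge from (180,165.5) to (177,227.5). The cover's free edge is near x=262 in the top view, and the handle end is at (350.5,228).

```bash
python3 - <<'E'
from h import *
np.set_printoptions(precision=1,suppress=True)
t=load("top0");s=load("scene0")
T=lambda u,v:(170+u/4,155+v/4); S=lambda u,v:(180+u/4,110+v/4)
b=tri(t,T(210,155),s,S(470,455)); print("btn",b,onz(t,*T(210,155),44))
r=[onz(t,*T(*p),z) for p,z in(((125,75),72),((118,297),72),((330,78),72),((328,308),72))]
print("rim TL BL TR BR",*r)
print("gland-side dir deg L,R",[np.degrees(np.arctan2(*(r[i]-r[i+1])[1::-1])) for i in(0,2)])
for n,p,q in(("cov near",(375,25),(270,222)),("cov far",(370,312),(385,98)),("guard far",(28,290),(660,203)),("drv end",(722,292),(101,58)),("stand hole",(693,222),(76,231))):
    print(n,*tri(t,T(*p),s,S(*q)))
print("drv",onz(t,*T(724,292),217), onz(s,*S(101,58),217))
print("stand holes z112", onz(t,*T(693,222),112), onz(s,*S(76,231),112))
# stand edges
print("stand top", [onz(t,*T(*p),112) for p in((650,188),(738,195))])
print("guard edge corners z189",onz(t,*T(40,42),189),onz(t,*T(28,290),189))
print("drawer corner", onz(s,*S(630,90),205))
print("bottle",onz(s,*S(220,565),0))
for p in((353,118),):pass
E
```

```text
btn (array([619.8, -85.7,  47.3]), np.float64(3.717619317635433)) [620.8 -87.1  44. ]
rim TL BL TR BR [666.4 -36.9  72. ] [531.2 -36.9  72. ] [ 666.  -162.4   72. ] [ 526.4 -163.5   72. ]
gland-side dir deg L,R [np.float64(-0.02176598115753532), np.float64(0.42768022642489717)]
cov near [ 670.1 -188.9  218.4] 3.6111385242795184
cov far [ 521.7 -185.1  218.7] 10.43263167363352
guard far [531.8  -7.5 192.5] 5.129071067219865
drv end [ 535.9 -366.7  216.3] 1.79337733609052
stand hole [ 577.7 -372.7  110.7] 3.6024588924266614
drv [ 536.2 -368.4  217. ] [ 536.9 -365.1  217. ]
stand holes z112 [ 578.3 -374.1  112. ] [ 579.  -369.7  112. ]
stand top [array([ 597.6, -349.6,  112. ]), array([ 594.2, -400.1,  112. ])]
guard edge corners z189 [665.4 -10.6 189. ] [532.7  -9.2 189. ]
drawer corner [431.4 -53.4 205. ]
bottle [ 718.7 -204.3    0. ]
```

```bash
R="-"; python3 -m handwheel '-0.78 -0.61 -0.2 0.39; -0.78 -0.61 -0.2 0.39; -0.78 -0.61 -0.2 0.39; -0.78 -0.61 -0.2 0.39; -0.78 -0.61 -0.2 0.39; -0.78 -0.61 -0.2 0.39; -0.78 -0.61 -0.2 0.39; -0.78 -0.61 -0.2 0.39' 1 20
```

```text
clock: 0.77
ee_pos: [286.8, 464.5, 251.8]
orientation: [[-0.225, 0.974, -0.0], [0.974, 0.225, -0.0], [-0.0, -0.0, -1.0]]
ft_force: [-0.1, 0.5, 0.0]
width: 41.0
grasp_force: 0.0
```

```bash
python3 -m handwheel '-0.5 0.3 0 0.072; -1 0.6 0 0.072; -1 0.6 0 0.072; -1 0.6 0 0.072; -1 0.6 0 0.072'
```

```text
clock: 1.18
ee_pos: [412.4, 336.0, 251.7]
orientation: [[-0.005, 1.0, 0.001], [1.0, 0.005, -0.001], [-0.001, 0.001, -1.0]]
ft_force: [-0.2, 0.9, -0.1]
width: 7.4
grasp_force: 0.0
```

```bash
python3 -m handwheel '-0.3 0.3 0 0; -0.6 0.6 0 0; -1 1 0 0; -1 1 0 0; -1 1 0 0; -1 1 0 0' && python3 -m handwheel '-0.2 0.1 0 0; -0.5 0.25 0.1 0; -0.8 0.25 0.25 0; -0.8 0.25 0.45 0; -0.8 0.25 0.45 0; -0.8 0.25 0.45 0; -0.8 0.25 0.45 0'; python3 - <<'E'
from h import *
d=snap("scene","s1"); crop(d,190,40,430,260,3,"s1")
E
```

```text
clock: 1.68
ee_pos: [564.3, 186.5, 251.5]
orientation: [[-0.004, 1.0, 0.001], [1.0, 0.004, -0.001], [-0.001, 0.001, -1.0]]
ft_force: [-0.7, -0.3, -0.4]
width: 0.7
grasp_force: 0.0
clock: 2.27
ee_pos: [598.8, 71.9, 184.9]
orientation: [[-0.008, 1.0, 0.0], [1.0, 0.008, 0.0], [0.0, 0.0, -1.0]]
ft_force: [0.4, 0.5, 0.4]
width: 0.6
grasp_force: 0.0
```

View pics/s1.png

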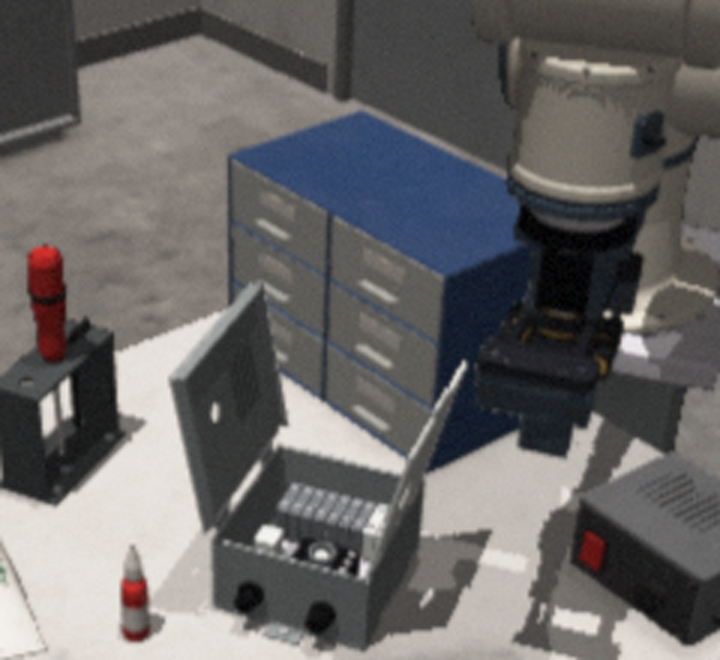

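```bash
python3 -m handwheel '-0.15 -0.09 0.05 0; -0.3 -0.09 0.07 0; -0.4 -0.09 0.07 0; -0.5 -0.09 0.09 0; -0.6 -0.09 0.1 0; -0.7 -0.09 0.11 0; -0.8 -0.09 0.13 0; -0.9 -0.09 0.17 0'; python3 -m handwheel '-0.08 0 0.08 0; -0.15 0 0.16 0; -0.22 0 0.24 0; -0.27 0 0.32 0; -0.31 0 0.4 0; -0.33 0 0.45 0; -0.35 0 0.45 0'
```

```text
clock: 2.98
ee_pos: [587.4, -63.3, 160.8]
orientation: [[-0.009, 1.0, 0.003], [1.0, 0.009, -0.0], [-0.0, 0.003, -1.0]]
ft_force: [1.2, 0.8, -0.1]
width: 0.4
grasp_force: 0.6
clock: 3.57
ee_pos: [585.6, -116.2, 89.3]
orientation: [[-0.008, 1.0, -0.003], [1.0, 0.008, 0.001], [0.001, -0.003, -1.0]]
ft_force: [-0.3, -0.3, 0.0]
width: -0.0
grasp_force: 0.0
```

```bash
python3 -m handwheel '0 0 0.03 0; 0 0 0.06 0; 0 0 0.07 0; 0 0 0.07 0'; python3 - <<'E'
from h import *
d=snap("scene","s2"); crop(d,190,40,430,260,3,"s2")
E
```

```text
clock: 3.9
ee_pos: [587.2, -116.4, 82.9]
orientation: [[-0.008, 1.0, 0.002], [1.0, 0.008, -0.001], [-0.001, 0.002, -1.0]]
ft_force: [-8.1, -1.2, 27.9]
width: 0.3
grasp_force: 13.9
```

View pics/s2.png

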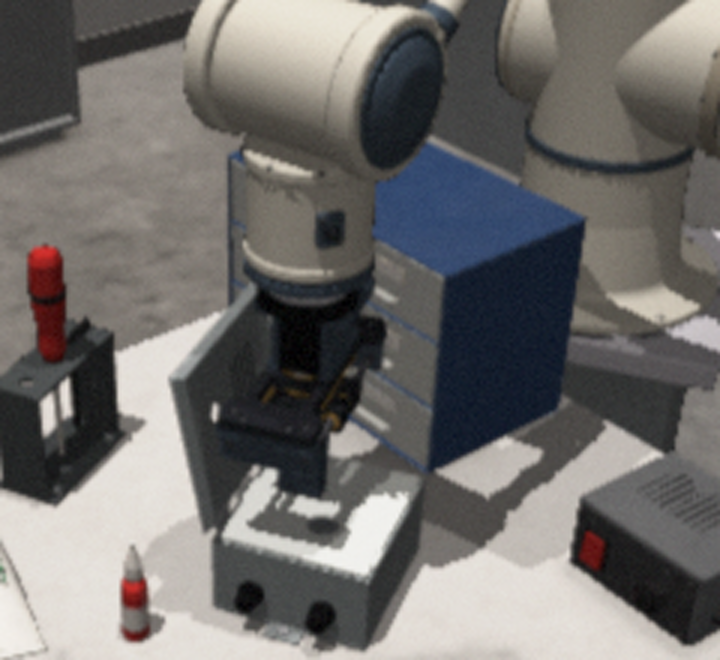

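Guard is flat, with contact at 75 mm. Next, up and over to the cover's far side.

```bash
python3 -m handwheel '0.03 0 -0.2 0; 0.1 0 -0.45 0; 0.1 0 -0.7 0; 0.1 0 -1 0; 0.1 0 -1 0'; python3 -m handwheel '0 0 -0.2 0; -0.2 0 -0.2 0; -0.5 0 -0.2 0; -0.8 0 -0.2 0; -1 0 -0.2 0; -1 0 -0.2 0; -1 0 -0.2 0';  python3 -m handwheel '-0.05 0.07 0.2 0; -0.05 0.07 0.4 0; -0.05 0.07 0.45 0; -0.05 0.07 0.45 0'; python3 - <<'E'
from h import *
d=snap("scene","s3"); crop(d,190,40,430,260,3,"s3")
E
```

```text
clock: 4.37
ee_pos: [589.5, -101.4, 238.5]
orientation: [[-0.009, 1.0, 0.01], [1.0, 0.009, -0.003], [-0.003, 0.01, -1.0]]
ft_force: [1.3, 0.1, 0.7]
width: 0.2
grasp_force: 0.0
clock: 4.95
ee_pos: [587.5, -252.9, 260.6]
orientation: [[-0.005, 1.0, 0.0], [1.0, 0.005, -0.0], [-0.0, 0.0, -1.0]]
ft_force: [-0.8, 1.4, -0.4]
width: 0.4
grasp_force: 0.0
clock: 5.28
ee_pos: [597.1, -256.8, 191.4]
orientation: [[-0.009, 1.0, -0.004], [1.0, 0.009, 0.002], [0.002, -0.004, -1.0]]
ft_force: [0.6, 0.1, 0.0]
width: 0.2
grasp_force: 0.0
```

View pics/s3.png

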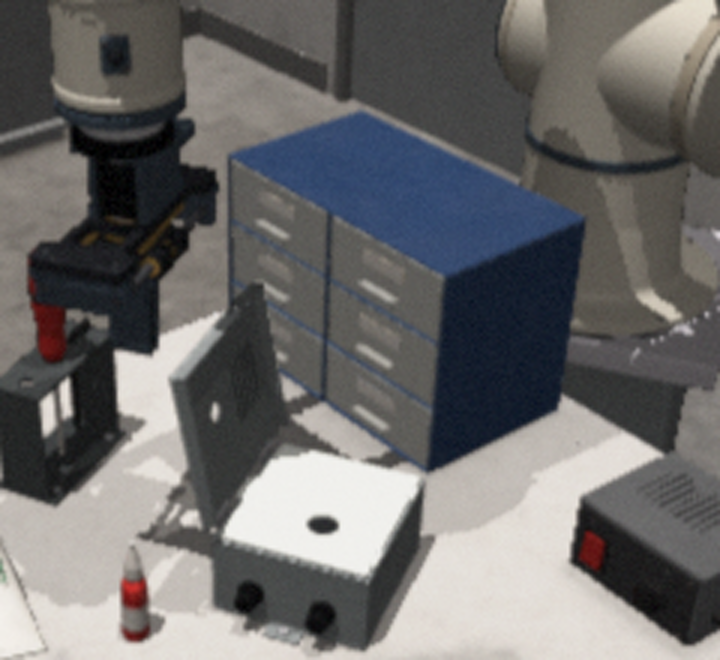

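Guard is flat, and the cover is still open at crop pixel (230,390). Pushing the cover over now.

```bash
python3 -m handwheel '0.15 0 0 0; 0.28 0 0.01 0; 0.4 0 0.01 0; 0.5 0 0.02 0; 0.6 0 0.03 0; 0.7 0 0.05 0; 0.78 0 0.07 0; 0.85 0 0.1 0'; python3 -m handwheel '0.07 0 0.05 0; 0.14 0 0.11 0; 0.2 0 0.18 0; 0.25 0 0.25 0; 0.31 0 0.37 0; 0.36 0 0.47 0; 0.39 0 0.54 0; 0.39 0 0.56 0';  python3 -m handwheel '0 0 0.01 0; 0 0 0.025 0; 0 0 0.04 0; 0 0 0.04 0; 0 0 0.04 0'
```

```text
clock: 6.0
ee_pos: [597.4, -130.0, 178.5]
orientation: [[-0.008, 1.0, 0.001], [1.0, 0.008, -0.0], [-0.0, 0.001, -1.0]]
ft_force: [0.4, -2.1, 0.3]
width: 0.7
grasp_force: 0.8
clock: 6.67
ee_pos: [595.5, -71.5, 92.0]
orientation: [[-0.009, 1.0, -0.003], [1.0, 0.009, 0.001], [0.001, -0.003, -1.0]]
ft_force: [-0.5, -0.1, 0.9]
width: 0.3
grasp_force: 0.2
clock: 7.08
ee_pos: [597.2, -73.2, 90.2]
orientation: [[-0.007, 1.0, 0.002], [1.0, 0.007, -0.0], [-0.0, 0.002, -1.0]]
ft_force: [-5.6, 2.7, 18.6]
width: 0.4
grasp_force: 9.6
```

```bash
python3 -m handwheel '0 0 -0.2 0; 0 0 -0.5 0; 0 0 -0.8 0; 0 0 -1 0; 0 0 -1 0' -1; python3 -m handwheel '-0.2 0 -0.25 0; -0.5 -0.1 -0.4 0; -0.8 -0.2 -0.4 0; -1 -0.3 -0.4 0; -1 -0.3 -0.4 0; -1 -0.3 -0.4 0'; python3 - <<'E'
from h import *
d=snap("scene","s4"); t=snap("top","t4")
a=cv2.resize(d["pixels"][110:260,190:350,::-1],(480,450),interpolation=cv2.INTER_CUBIC)
b=cv2.resize(t["pixels"][150:270,180:380,::-1],(800,480),interpolation=cv2.INTER_CUBIC)[:, :]
cv2.imwrite("pics/s4.png",a);cv2.imwrite("pics/t4.png",b)
print(reds(t),reds(d))
E
```

```text
clock: 7.5
ee_pos: [600.0, -73.8, 246.7]
orientation: [[-0.007, 1.0, 0.012], [1.0, 0.007, -0.003], [-0.003, 0.012, -1.0]]
ft_force: [1.2, -0.8, 0.6]
width: 30.9
grasp_force: 0.0
clock: 8.0
ee_pos: [551.7, -226.6, 299.2]
orientation: [[-0.004, 1.0, 0.001], [1.0, 0.004, -0.001], [-0.001, 0.001, -1.0]]
ft_force: [-0.3, 0.4, 0.1]
width: 70.8
grasp_force: 0.0
[([294, 61, 51, 53, 828], [319.7, 83.9])] [([200, 122, 11, 17, 161], [204.6, 130.4]), ([201, 141, 11, 19, 141], [206.2, 149.8]), ([383, 217, 8, 13, 73], [386.8, 223.0]), ([231, 233, 7, 9, 55], [234.1, 237.3]), ([110, 246, 76, 72, 2579], [146.5, 279.2])]
```

View pics/t4.png

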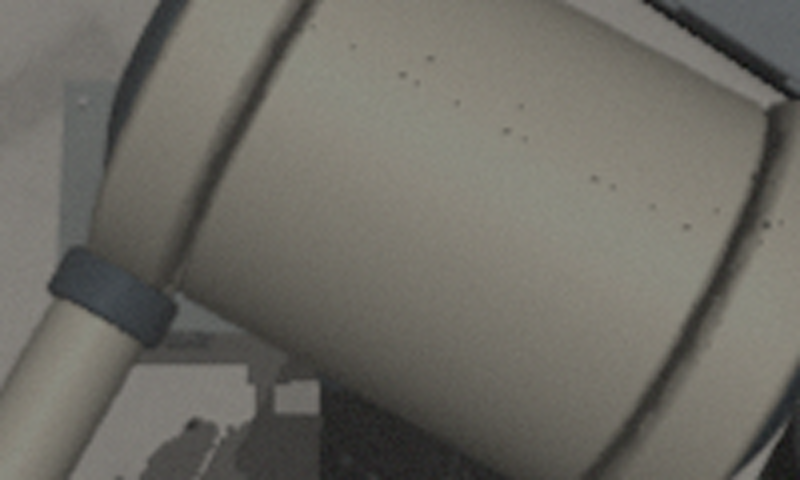

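The top view is blocked by the arm, which shows the cover shut only at the left edge. I'll use the first fixes for the driver and the scene view for the hole.

```bash
python3 -m handwheel '-0.25 -0.03 0 0.038; -0.5 -0.06 0 0.038; -0.75 -0.08 0 0.038; -0.93 -0.1 0 0.038; -0.93 -0.1 0 0.038; -0.93 -0.1 0 0.038; -0.93 -0.1 0 0.038' -1; python3 - <<'E'
from h import *
np.set_printoptions(precision=1,suppress=True)
d=load("s4"); 
print("reset expected px", proj(d,[620.5,-87,82]))
g=cv2.cvtColor(d["pixels"],cv2.COLOR_RGB2GRAY); u,v=proj(d,[620.5,-87,82]).astype(int)
print(g[v-8:v+9,u-10:u+11])
E
```

```text
clock: 8.68
ee_pos: [539.6, -361.4, 298.3]
orientation: [[0.11, 0.994, -0.0], [0.994, -0.11, 0.001], [0.001, -0.0, -1.0]]
ft_force: [-0.7, 0.2, 0.1]
width: 90.9
grasp_force: 0.0
reset expected px [296.5 212.5]
[[151 148 149 154 151 152 147 150 149 148 151 146 144 136 136 135 129 118
  117 116 112]
 [148 151 148 151 149 151 150 151 148 150 151 149 152 143 143 142 143 141
  138 132 127]
 [149 148 150 153 150 151 152 151 152 149 148 149 144 147 148 146 149 147
  149 150 145]
 [151 150 153 155 150 148 148 148 149 149 151 150 147 146 149 149 147 142
  150 146 149]
 [150 150 151 152 151 148 151 149 148 152 151 149 148 144 150 150 145 148
  146 148 151]
 [151 149 151 151 149 150 150 149 149 143 144 144 146 151 147 146 147 148
  147 147 146]
 [154 149 148 149 151 152 150 151 142 124 113 112 117 132 139 149 147 150
  156 152 149]
 [151 148 150 152 149 154 149 144 122  94  87  88  91 102 116 140 150 149
  150 151 152]
 [151 152 150 150 148 150 150 145 107  74  69  69  69  70  86 133 149 152
  153 153 152]
 [152 151 151 152 148 151 153 149 122  81  58  55  53  64  90 135 152 150
  151 149 147]
 [150 151 150 151 153 150 151 150 143 127 101 101 101 113 131 145 153 152
  149 151 151]
 [151 148 152 151 152 153 151 155 149 147 140 141 137 141 150 148 154 151
  152 151 152]
 [149 154 154 154 157 153 153 152 152 153 151 149 147 149 153 155 158 155
  152 152 151]
 [155 152 153 153 155 155 153 152 152 153 155 153 152 155 151 150 155 153
  152 151 152]
 [154 154 153 153 154 156 153 154 153 155 152 151 152 151 154 152 156 154
  153 154 156]
 [154 154 153 156 154 154 155 156 157 155 157 155 155 153 150 156 153 153
  156 155 155]
 [153 154 157 155 159 157 154 155 156 155 155 155 156 154 155 153 154 157
  155 157 156]]
```

View pics/s4.png

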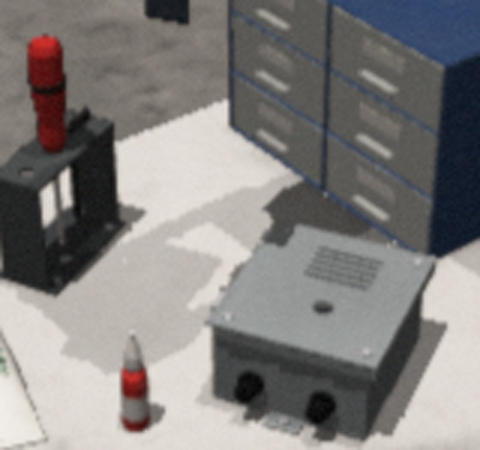

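The cover is shut flat. Its hole is at scene pixel (297.2,212.3), which agrees with (620.5,-86.5). Descending onto the handle.

```bash
python3 -m handwheel '-0.04 -0.017 0 0; -0.04 -0.017 0.2 0; -0.04 -0.017 0.4 0; -0.04 -0.017 0.6 0; -0.04 -0.017 0.75 0; -0.04 -0.017 0.84 0; -0.04 -0.017 0.84 0; -0.04 -0.017 0.84 0' -1;  python3 -m handwheel '0 0 0 0; 0 0 0 0; 0 0 0 0; 0 0 0 0; 0 0 0 0; 0 0 0 0; 0 0 0 0; 0 0 0 0' 1 45
```

```text
clock: 9.35
ee_pos: [536.0, -367.6, 172.6]
orientation: [[0.11, 0.994, -0.001], [0.994, -0.11, 0.001], [0.0, -0.001, -1.0]]
ft_force: [-0.0, -0.2, 1.4]
width: 91.2
grasp_force: 0.0
clock: 10.02
ee_pos: [535.8, -368.4, 172.4]
orientation: [[0.111, 0.994, 0.0], [0.994, -0.111, 0.0], [0.0, 0.0, -1.0]]
ft_force: [0.1, -0.8, -0.2]
width: 40.9
grasp_force: 0.0
```

```bash
python3 -m handwheel '0 0 0 0; 0 0 0 0; 0 0 0 0; 0 0 0 0; 0 0 0 0; 0 0 0 0' 1 45; python3 -m handwheel '0 0 -0.1 0; 0 0 -0.25 0; 0 0 -0.4 0; 0 0 -0.6 0; 0 0 -0.8 0; 0 0 -1 0; 0 0 -1 0; 0 0 -1 0'; python3 - <<'E'
from h import *
d=snap("scene","s5"); print(reds(d))
E
```

```text
clock: 10.52
ee_pos: [535.8, -368.4, 172.4]
orientation: [[0.111, 0.994, -0.0], [0.994, -0.111, -0.0], [-0.0, 0.0, -1.0]]
ft_force: [-0.4, 0.3, -0.3]
width: 30.2
grasp_force: 45.0
clock: 11.18
ee_pos: [536.4, -368.8, 324.1]
orientation: [[0.111, 0.994, 0.003], [0.994, -0.111, -0.002], [-0.002, 0.003, -1.0]]
ft_force: [1.0, 0.1, -1.2]
width: 29.8
grasp_force: 45.0
[([202, 66, 4, 15, 31], [203.2, 72.4]), ([197, 90, 9, 17, 106], [201.3, 98.4]), ([383, 217, 8, 13, 71], [386.8, 223.0]), ([231, 233, 7, 9, 56], [234.1, 237.4]), ([110, 246, 76, 72, 2578], [146.5, 279.1])]
```

```bash
python3 -m handwheel '0.15 0.03 0 0; 0.35 0.06 0 0; 0.55 0.1 0 0; 0.75 0.14 0 0; 0.9 0.16 0 0; 0.96 0.175 0 0; 0.96 0.175 0 0'; python3 -m handwheel '0.2 0.03 0 0; 0.4 0.06 0.1 0; 0.6 0.1 0.2 0; 0.75 0.14 0.3 0; 0.9 0.16 0.37 0; 0.96 0.175 0.37 0; 0.96 0.175 0.37 0;  0.96 0.175 0.37 0'; python3 - <<'E'
from h import *
s=manip.sense();print(s["ee_pos"],s["grasp_force"])
d=snap("scene","s6"); t=snap("top","t6"); print(reds(d),reds(t)); 
a=cv2.resize(d["pixels"][110:260,220:380,::-1],(640,600),interpolation=cv2.INTER_CUBIC)
cv2.imwrite("pics/s6.png",a)
print(proj(d,[620.5,-86.5,110]),proj(d,[620.5,-86.5,82]))
E
```

```text
clock: 11.82
ee_pos: [578.1, -226.1, 321.2]
orientation: [[0.109, 0.994, -0.002], [0.994, -0.109, 0.001], [0.001, -0.002, -1.0]]
ft_force: [0.1, -0.2, -0.8]
width: 29.7
grasp_force: 45.0
clock: 12.48
ee_pos: [620.1, -88.9, 266.9]
orientation: [[0.111, 0.994, -0.0], [0.994, -0.111, -0.0], [-0.0, -0.0, -1.0]]
ft_force: [-0.1, 0.4, -0.1]
width: 29.7
grasp_force: 45.0
[620.11683068 -88.94982627 266.90546187] 44.999218583106995
[([303, 128, 3, 13, 23], [304.3, 134.0]), ([293, 153, 10, 16, 130], [297.5, 160.0]), ([383, 217, 8, 13, 72], [386.8, 223.1]), ([231, 233, 7, 9, 56], [234.1, 237.4]), ([110, 246, 76, 72, 2584], [146.5, 279.2])] [([293, 61, 51, 54, 829], [319.8, 84.1])]
[297.09273378 203.05635323] [296.73542419 212.51752315]
```

View pics/s6.png

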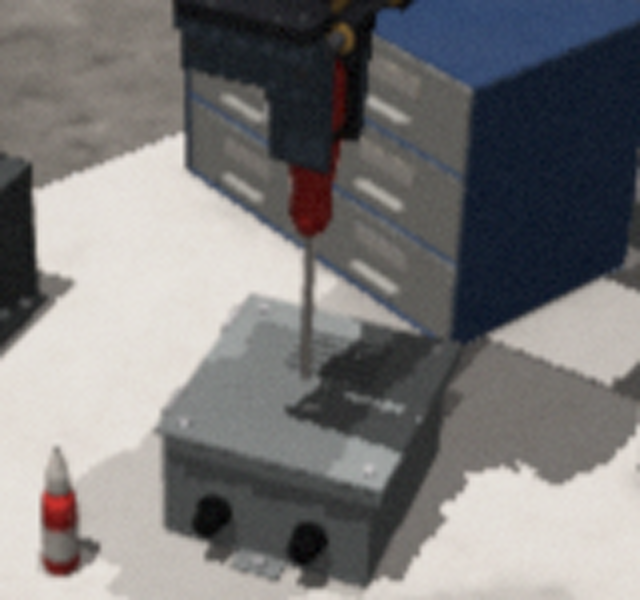

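Tip is at about scene pixel (296.8,204), roughly 2 mm short in y of being over the hole. Correcting that, then descending.

```bash
python3 -m handwheel '0.014 0 0 0; 0.014 0 0.05 0; 0.014 0 0.12 0; 0.014 0 0.18 0; 0.014 0 0.24 0; 0.014 0 0.3 0; 0.014 0 0.36 0; 0.014 0 0.4 0'; python3 -m handwheel '0 0 0.01 0; 0 0 0.02 0; 0 0 0.02 0; 0 0 0.02 0'
```

```text
clock: 13.25
ee_pos: [619.9, -85.8, 205.4]
orientation: [[0.111, 0.994, -0.001], [0.994, -0.111, 0.0], [0.0, -0.001, -1.0]]
ft_force: [-0.1, -0.7, -0.7]
width: 29.5
grasp_force: 45.0
clock: 13.58
ee_pos: [620.4, -85.9, 204.3]
orientation: [[0.111, 0.994, 0.0], [0.994, -0.111, -0.0], [-0.0, 0.0, -1.0]]
ft_force: [-0.8, 0.0, 0.6]
width: 29.8
grasp_force: 45.0
```

Through the hole with no lateral force; now pressing.

```bash
for i in 1; do python3 -m handwheel '0 0 0.01 0; 0 0 0.02 0; 0 0 0.02 0; 0 0 0.02 0'; done; python3 -m handwheel '0 0 0.01 0; 0 0 0.015 0; 0 0 0.015 0; 0 0 0.015 0'
```

```text
clock: 13.92
ee_pos: [620.6, -86.0, 201.1]
orientation: [[0.111, 0.994, 0.001], [0.994, -0.111, -0.0], [-0.0, 0.001, -1.0]]
ft_force: [-0.6, 0.8, 2.3]
width: 29.9
grasp_force: 45.0
clock: 14.25
ee_pos: [620.6, -86.0, 199.2]
orientation: [[0.111, 0.994, 0.001], [0.994, -0.111, -0.0], [-0.0, 0.001, -1.0]]
ft_force: [-0.2, 0.5, 9.0]
width: 30.0
grasp_force: 45.0
```

```bash
python3 -m handwheel '0 0 0.006 0; 0 0 0.01 0; 0 0 0.01 0; 0 0 0.01 0; 0 0 0.01 0; 0 0 0.01 0'; python3 - <<'E'
from h import *
d=snap("scene","s7"); cv2.imwrite("pics/s7.png",cv2.resize(d["pixels"][100:250,220:380,::-1],(640,600),interpolation=cv2.INTER_CUBIC))
E
```

```text
clock: 14.75
ee_pos: [620.7, -86.0, 198.7]
orientation: [[0.111, 0.994, 0.002], [0.994, -0.111, -0.0], [-0.0, 0.002, -1.0]]
ft_force: [-4.1, 1.6, 21.4]
width: 30.2
grasp_force: 45.0
```

View pics/s7.png

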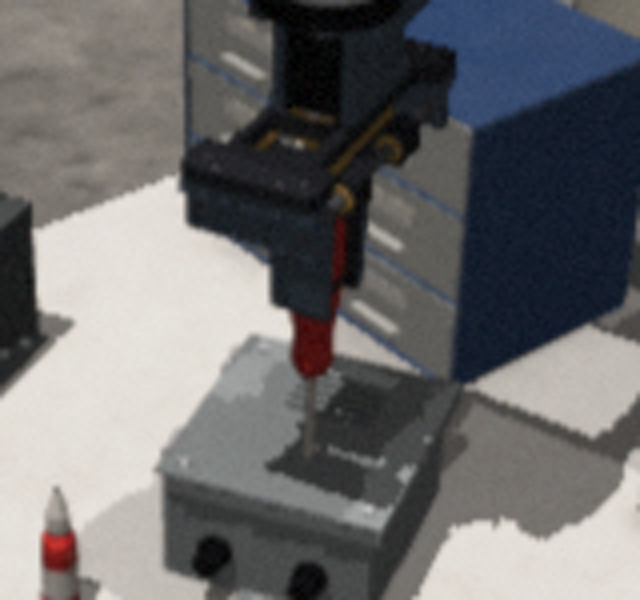

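The blade passes through the hole at crop pixel (310,455). Force climbs stiffly to 21 N at the expected bottom-out depth, and the cover is still shut. Handing in.

```bash
python3 -c "
from rig import manip
print(manip.hand_in())"
```

```text
the job is handed in; nothing more can be done
None
```

I folded the guard flat, shut the cover over it, and handed in at about 15 s with the gripped screwdriver through the cover hole, pushing the reset in. The push hit a hard stop at about 21 N, right at full-travel depth. No verdict came back from the hand-in, and the bottle and grease tube were not touched as far as the pictures show.

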